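# Show the bun tray to the browning camera, then rest it on the cooling rack

### The job

Lift the rectangular tray of three buns by its handle and bring it level into the viewing place of the camera gauge: centred between the two pointers, its rim at the pointers' height and its long side along the line from pointer to pointer. Hold it still there for 2 seconds, then lower it onto the middle of the wire cooling rack and let go only once it is down. Keep the tray level so that the buns stay in it, do not bump the gauge, and leave the round tray, the jar and the brush alone.

Things in the scene. Friction and masses are not known exactly. Their poses are not given: they have to be found in the camera images.
- tray_handle (a point): Middle of the handle bar of the loose rectangular dark steel tray: 73 mm above the tray's flat underside. The bar is straight, flat-sided, 10 mm wide, 14 mm tall (66 to 80 mm above the underside) and runs the whole 150 mm length over the tray's middle line, on two end legs. Axes: y along the bar and long side, x across, z up. Same either way round.
- tray_rim (a point): Centre of the same tray at the height of its rim's top edge: 18 mm above the underside, 55 mm straight below the middle of the handle bar. Tray 100 mm (x) by 150 mm (y), 4 mm walls and floor, about 0.3 kg without buns. y along the long side, z up.
- view (a point): The viewing place: midway between the tips of the gauge's two inward-pointing dark cones (30 mm across), 130 to 200 mm above the bench (differs from start to start; the stiff slide does not sag). y along the line from pointer to pointer, x towards the camera, z up. Cone tips 98 mm either side along y. Open above, below and on the side away from the camera.
- gauge: The fixed camera gauge; origin on the bench straight below the viewing place, axes the same. At pointer height: side arms 121 to 131 mm either side along y, from x = -12 mm back to a cross bar at x = 138; camera 44 mm tall, lens front at x = 81. Base plate 150 x 170 x 12 mm centred at x = 155; column at x = 160, 215 mm tall.
- rack_top (a point): Centre of the top of the fixed wire cooling rack, 25 mm above the bench; its flat top is 220 mm (x) by 200 mm (y).
- bun0_mid (a point): Centre of a small round bun loose in the tray, 40 mm across, 26 mm high (half-way up). It rests on the tray's 4 mm floor.
- bun1_mid (a point): The same for the middle bun.
- bun2_mid (a point): The same for the third bun.
- round_tray_mid (a point): Bystander: loose round dark tray, 116 mm across, with a large cake and a similar handle, 80 mm high; point on its axis 40 mm up.
- jar: Bystander: jar of amber glass with a steel cap, 64 mm across, 85 mm high; origin under its centre.
- brush: Bystander: small flat pastry brush with a wooden handle, lying crosswise on the bench beyond the rack.
Not all that is in view belongs to the job. Leave any green look-alike of the part that bears bun0_mid alone. What is shaped like the part that bears tray_handle but pink is not meant.

How it is judged:
On the way, in this order (a step that is already met when the one before it is completed fails the run):
1. tray with buns in the viewing place for 1.8 s: centre within 20 mm on plan, rim within 15 mm of pointer height, long side within 0.2 rad of the pointer line, tilt under 0.15 rad (horizontal distance between tray_rim and view below 0.02 m and z of tray_rim in the frame of view between -0.015 and 0.015 m and angle between the y axis of tray_rim and the y axis of view, either way round below 0.2 rad and angle between tray_rim's own z axis and vertical below 0.15 rad and distance between each of bun0_mid, bun1_mid, bun2_mid and tray_rim below 0.085 m), for 1.8 s.
2. the tray is lowered to the rack in the fingers: underside within 12 mm of the rack's top while still held (z of tray_rim in the frame of rack_top below 0.03 m and horizontal distance between tray_rim and rack_top below 0.04 m and contact force between the fingers and tray above 0.5 N), for 0.05 s.
At the end, for the whole second after the job is handed in: The tray, already shown at the viewing place for 1.8 s, stands flat on the cooling rack (tilt under 0.08 rad, underside within 5 mm of the rack's top), its centre within 40 mm of the rack's centre, with all three buns in it (horizontal distance between tray_rim and rack_top below 0.04 m and z of tray_rim in the frame of rack_top between 0.013 and 0.022 m and angle between tray_rim's own z axis and vertical below 0.08 rad and distance between each of bun0_mid, bun1_mid, bun2_mid and tray_rim below 0.085 m); the robot touches nothing.
It fails at once if a bun leaves the tray (distance between any of bun0_mid, bun1_mid, bun2_mid and tray_rim above 0.1 m).
It fails at once if the tray is tipped more than 0.35 rad (angle between tray_rim's own z axis and vertical above 0.35 rad).
It fails at once if the gauge is bumped with more than 5 N (contact force between anything else and gauge above 5 N).
It fails at once if the round tray, jar or brush is moved more than 30 mm (distance of any of round_tray_mid, jar, brush from where it was at the start of the episode above 0.03 m).
It also fails if it takes over 64 s, if anything falls off the work surface, if the arm or the gripper's body presses on something with over 40 N, if the wrist force passes 120 N, or if a joint passes its speed limit or range.

### The arm

A 6-joint arm with a two-finger parallel gripper is mounted at the origin on the work surface. World frame = base frame: x ahead of the robot, y to its left, z up, the work surface at z = 0. Lengths are in m, angles in rad, forces in N, time in s.
With the tool pointing down it reaches from about 0.25 to 0.775 m from the base axis. Payload 8.9 kg.
Tool frame: the origin (TCP) lies at the very end of the fingers, on their centre line; the grasp point (between the pads) lies 19 mm behind it (grasp_offset is the distance from the TCP to the grasp point, in m); z points along the fingers, y is the direction in which the jaws open and shut (so a half turn about z gives the same grasp; the last joint's range is limited). The gripper opens to 85 mm and grips with 20 to 120 N. Pads are 22 mm wide; open, the fingers measure 114 mm over their backs; the gripper's body (76 mm by 85 mm) begins 54 mm behind the grasp point. The pads swing forward as they close: fully open they stand 13 mm farther back than shut.
Start: joints at [-1.313, 0.291, -0.153, 1.127, 0, 1.431], TCP at [0.203, -0.484, 0.231] pointing down, gripper open.
Joint ranges: [-2.52, 2.52], [-0.91, 1.74], [-1.3, 1.37], [-1.96, 2.02], [-1.52, 1.47], [-3.14, 3.14]. Speed limits (rad/s): [2.22, 2.22, 2.79, 3.14, 3.14, 3.14].

### API

Orientations are given as a unit quaternion [w, x, y, z].
In Python, from cell import * gives the robot as it stands.
- The arm moves only by the tool step_arm, never from a script. Its argument "targets" is a list of rows, each a list of 7 numbers: the turn, a rotation vector about the world's x, y, z in units of 5 degrees (1.0 is 5 degrees), then the shift along the world's x, y, z in mm, then the finger opening in mm, from 0 to 85.4. A call has exactly 8 rows; each row shifts and turns the pose as measured when the row begins; what a row does not reach is not made up. A row lasts 1/10 s, in which the tool goes at most 50 mm and 8.59 degrees, less where a joint would pass 70% of its speed; a pose out of reach is approached as far as the arm can. A call is refused whole if a number of a shift passes 50 or a number of a turn 1, either way. A call with a gripper value outside its range is refused whole. The fingers move at their own pace and stop on an object; "force" is the grip in N (left out, the last holds). Time passes only in rows, so rows that do not move let the fingers close, or fill a call up. It gives the time, the measured TCP pose, the force and the opening at its end, in the units of the state.
- read_state(): the state, without advancing time (a new reading comes with each control period).
- capture(name): name is "scene" or "top"; returns (picture, depth): 384x512x3 uint8, red, green, blue; 384x512 float32, m along the optical axis (not along the pixel's ray), 0 where there is no reading.
- camera_model(name): a dict with "mtx" (3x3 intrinsics, pixels), "extrinsics" (4x4, takes a point from camera to world coordinates). Camera axes: x right, y down, z forward; pixel columns grow to the right and rows downward; lengths in m; the calibration is good to about 2 mm. A picture is of the moment at which its call begins. camera_model takes no time and is no camera call.
- sign_off(): hands the job in, once; it reports no verdict.
The state is a dict: "clock": time; "joints": joint angles; "joint_vel": joint speeds; "joint_torque": joint torques, N m; "ee_pos": TCP position; "ee_rot": TCP orientation; "wrist_force": force on the tool from outside, world axes, zero at the start; "moment": the same for the moment, N m; "finger_gap": opening from 0.0 (shut) to 1.0 (fully open).
Only numpy, scipy, OpenCV 4.12 (cv2) and the standard library are available. Lean on these libraries where they do the work, as an engineer would, in place of code of your own. Each camera call takes 0.05 s, during which the arm holds its last target.

## Working session

There is one attempt and no reset: what is moved stays moved. The work goes in short steps, Python scripts to look and compute and a tool call to move; the robot and the scene stay as the last step left them, time stands still between calls to the robot, and variables do not carry over. Pictures are saved under pics/ and viewed, and the job is handed in when it is done.

Besides the shell and the picture viewer there is one more tool, called after "Call:" by a JSON object that holds its "fn" and its "kwargs", one argument or row to a line. step_arm: Moves the arm, as the interface text tells. Its arguments: {"type":"object","properties":{"targets":{"type":"array"},"force":{"type":"number"}},"required":["targets"]}

```bash
mkdir -p pics; ls; python3 - <<'E'
from cell import *
import cv2,numpy as np
for n in("scene","top"):
    p,d=capture(n); cv2.imwrite(f"pics/{n}0.png",cv2.resize(p[:,:,::-1],(800,600),interpolation=cv2.INTER_CUBIC)); np.savez(f"{n}0.npz",p=p,d=d)
    m=camera_model(n); print(m)
s=read_state();print(s)
E
```

```text
pics
{'mtx': array([[366.8185088 ,   0.        , 253.11399462],
       [  0.        , 366.8185088 , 189.15822522],
       [  0.        ,   0.        ,   1.        ]]), 'extrinsics': array([[ 0.31290489,  0.82765024, -0.46592447,  1.00880218],
       [ 0.94967971, -0.27992375,  0.1405388 , -0.2093509 ],
       [-0.01410636, -0.48645429, -0.87359214,  0.95318021],
       [ 0.        ,  0.        ,  0.        ,  1.        ]])}
{'mtx': array([[500.06097966,   0.        , 257.56698392],
       [  0.        , 500.06097966, 189.01126175],
       [  0.        ,   0.        ,   1.        ]]), 'extrinsics': array([[ 0.00632134, -0.98079422,  0.19494293,  0.28568095],
       [-0.99972449, -0.01060534, -0.02093976, -0.03379741],
       [ 0.02260503, -0.19475685, -0.98059104,  1.39859738],
       [ 0.        ,  0.        ,  0.        ,  1.        ]])}
{'clock': 0.1, 'joints': array([-1.31329684e+00,  2.91219958e-01, -1.54036227e-01,  1.12670004e+00,
        1.46021099e-05,  1.43150701e+00]), 'joint_vel': array([ 0.00150932, -0.00152336,  0.00182828,  0.00049251, -0.00044016,
        0.00016854]), 'joint_torque': array([-8.32184924e-05, -5.37975419e+01,  3.31920934e+01,  9.26673703e-03,
       -2.84813741e-04, -3.52587779e-05]), 'ee_pos': array([ 0.20280492, -0.48382976,  0.23079726]), 'ee_rot': array([-5.79366732e-04,  9.80384133e-01,  1.97095446e-01, -2.69696244e-05]), 'wrist_force': array([0.5520933 , 0.35896511, 0.11383498]), 'moment': array([-0.01040701,  0.00059322, -0.06484986]), 'finger_gap': 0.9966823424589606}
```

View pics/scene0.png

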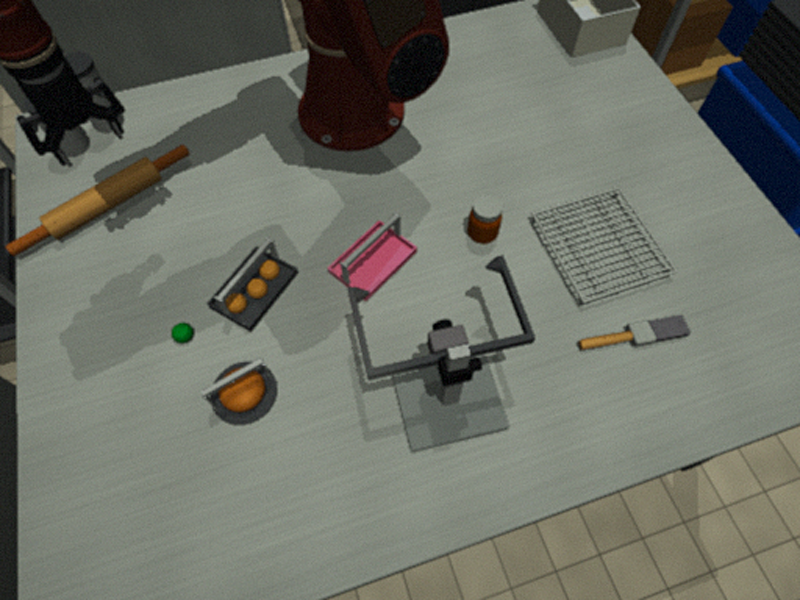

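View pics/top0.png

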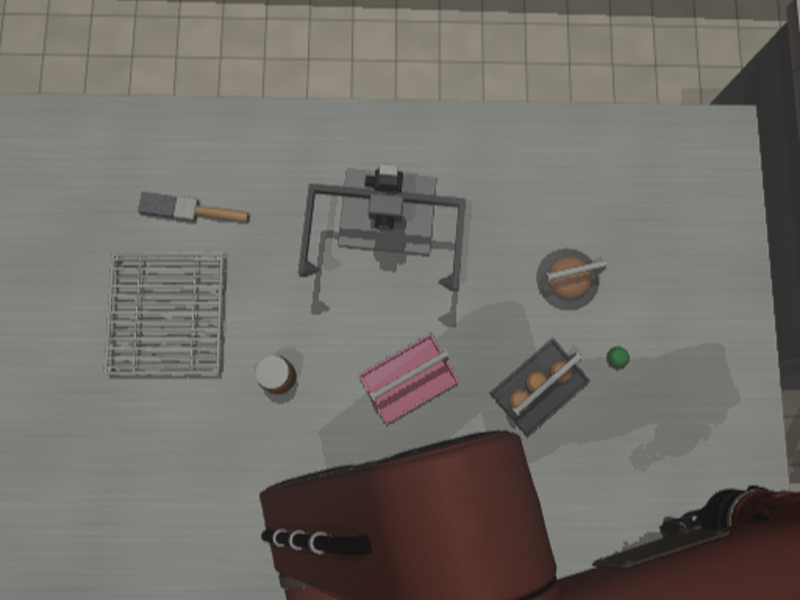

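The scene view shows the dark three-bun tray at (253,285), the pink decoy at (373,262), the gauge cones at about (355,290) and (497,263), and the rack at (600,247). In the top view the tray is at (540,387), the cones at (303,270) and (457,285), and the rack at (165,315). Next I'll enlarge these areas.

```bash
python3 - <<'E'
import cv2,numpy as np
def crop(n,x0,y0,w,h,k,o):
    p=np.load(f"{n}0.npz")["p"][y0:y0+h,x0:x0+w,::-1]
    im=cv2.resize(p,None,fx=k,fy=k,interpolation=cv2.INTER_CUBIC)
    im=cv2.convertScaleAbs(im,alpha=1.5)
    for i in range(0,w,10): cv2.putText(im,str(x0+i),(i*k,10),0,.35,(0,0,255),1); cv2.line(im,(i*k,12),(i*k,18),(0,0,255),1)
    for i in range(0,h,10): cv2.putText(im,str(y0+i),(0,i*k+4),0,.35,(0,0,255),1)
    cv2.imwrite(f"pics/{o}.png",im)
crop("top",310,210,74,74,8,"c_tray")
crop("top",185,100,120,95,6,"c_gauge")
crop("top",60,155,100,95,6,"c_rack")
crop("scene",220,155,125,90,6,"c_sg")
E
```

```text
(no output)
```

View pics/c_tray.png

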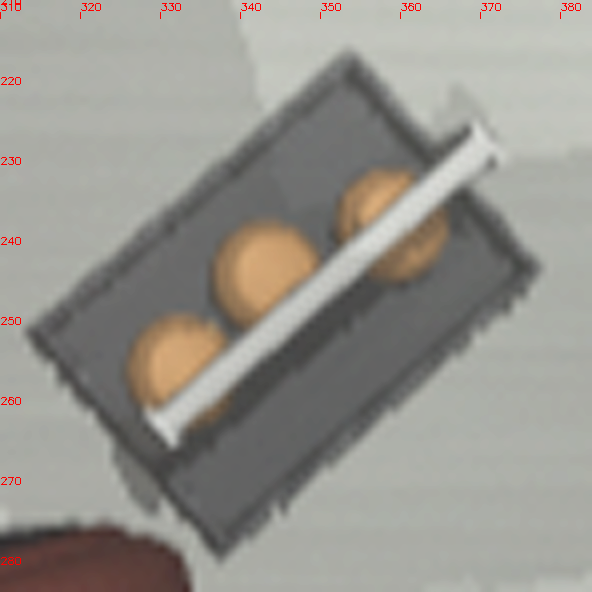

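View pics/c_gauge.png

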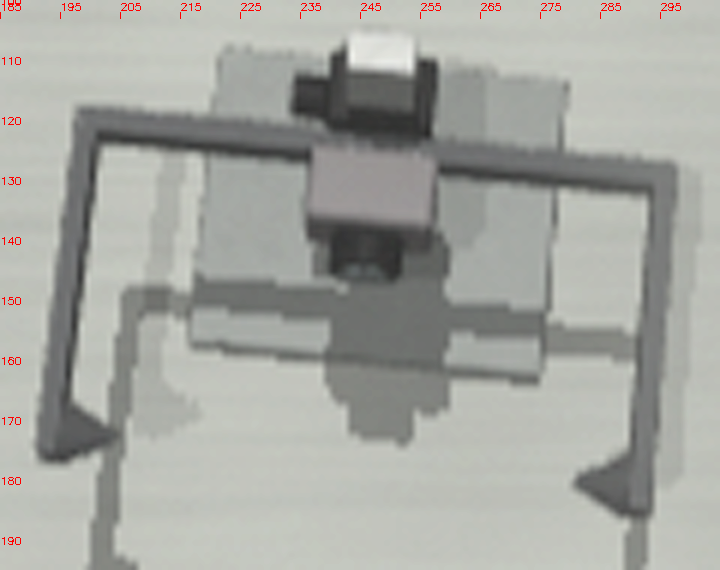

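View pics/c_rack.png

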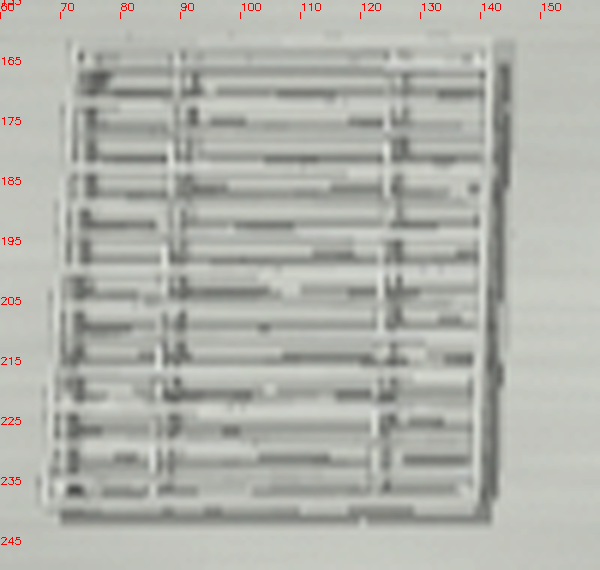

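View pics/c_sg.png

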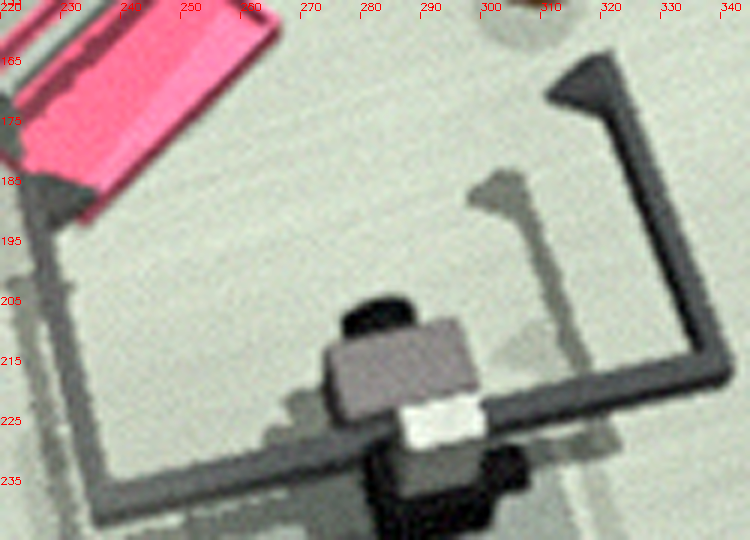

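```bash
cat > h.py <<'E'
import numpy as np,cv2
from cell import camera_model
M={n:camera_model(n) for n in("scene","top")}
def ray(n,u,v):
    m=M[n];d=np.linalg.solve(m["mtx"],[u,v,1.]);E=m["extrinsics"];return E[:3,3],E[:3,:3]@d
def atz(n,u,v,z):
    o,d=ray(n,u,v);return o+d*(z-o[2])/d[2]
def proj(n,P):
    m=M[n];q=np.linalg.inv(m["extrinsics"])@np.r_[P,1];q=m["mtx"]@q[:3];return q[:2]/q[2]
def tri(a,b):
    P=[M[n]["mtx"]@np.linalg.inv(M[n]["extrinsics"])[:3] for n in("scene","top")]
    X=cv2.triangulatePoints(P[0],P[1],np.array(a,float).reshape(2,1),np.array(b,float).reshape(2,1)).ravel();return X[:3]/X[3]
def depthpt(n,dep,u,v):
    o,d=ray(n,u,v);return o+d*dep[int(round(v)),int(round(u))]
E
python3 - <<'E'
from h import *
np.set_printoptions(precision=4,suppress=True)
a=tri((310.8,170.8),(205,172.5));b=tri((236.7,187),(280.5,180.3))
print("tips",a,b,np.linalg.norm(a-b),(a+b)/2,np.arctan2(*(a-b)[1::-1])*57.3-0)
e=[atz("top",*p,.08) for p in((330.6,262.8),(370.6,227.5))]
print("bar",e,(e[0]+e[1])/2,np.linalg.norm(e[0]-e[1]),np.degrees(np.arctan2(*(e[0]-e[1])[1::-1])))
c=[atz("top",*p,.018) for p in((354,216.5),(377,243.5),(337.5,279.5),(313.8,251.5))]
print("rim",np.mean(c,0),[np.linalg.norm(c[i]-c[i-1]) for i in range(4)],[np.degrees(np.arctan2(*(c[i]-c[i-1])[1::-1])) for i in range(4)])
r=[atz("top",*p,.025) for p in((72,162.5),(140.5,162.5),(139.5,240),(68,240))]
print("rack",r,np.mean(r,0),[np.linalg.norm(r[i]-r[i-1]) for i in range(4)])
dt=np.load("top0.npz")["d"]
for p in((350,245),(345,249),(355,241)): print("bar depth",depthpt("top",dt,*p))
for p in((208,173),(199,174),(285,181),(290,183),(244,128),(250,130)): print(depthpt("top",dt,*p))
print("rack scene proj",[proj("scene",x)*800/512 for x in r], proj("scene",np.mean(r,0)))
E
```

```text
tips [0.576  0.0753 0.1497] [ 0.5584 -0.1184  0.1456] 0.19461152043340119 [ 0.5672 -0.0215  0.1476] 84.83157466918463
bar [array([ 0.3527, -0.2547,  0.08  ]), array([ 0.4466, -0.3636,  0.08  ])] [ 0.3997 -0.3091  0.08  ] 0.14381641915338367 130.76080176354358
rim [ 0.3979 -0.3078  0.018 ] [np.float64(0.1507581784684325), np.float64(0.09698321589293818), np.float64(0.1496652661573335), np.float64(0.09871833431153522)] [np.float64(-49.29698771932479), np.float64(-140.52742390071856), np.float64(131.3739773922524), np.float64(40.134565062471175)]
rack [array([0.629 , 0.4583, 0.025 ]), array([0.6313, 0.267 , 0.025 ]), array([0.4133, 0.2585, 0.025 ]), array([0.4117, 0.4521, 0.025 ])] [0.5213 0.359  0.025 ] [np.float64(0.21741401328495338), np.float64(0.19127299646420673), np.float64(0.21816427280150172), np.float64(0.19366207745837719)]
bar depth [ 0.3999 -0.3076  0.0778]
bar depth [ 0.3895 -0.2946  0.0746]
bar depth [ 0.4108 -0.3218  0.0751]
[ 0.609   0.0786 -0.0001]
[0.5704 0.089  0.1545]
[ 0.5539 -0.1299  0.1576]
[ 0.5478 -0.1422  0.1625]
[ 0.6887 -0.0242  0.1714]
[ 0.6833 -0.0396  0.1723]
rack scene proj [array([675.4327, 269.2076]), array([584.4529, 298.6698]), array([530.1066, 209.9825]), array([615.8468, 185.0653])] [384.4695 152.7176]
```

View is at about (0.567, -0.0215, 0.148) with the pointer line at a yaw of 84.8°. The tray is at (0.399, -0.3085) with the bar at 130.9°, and the rack is at (0.521, 0.359). The sizes agree with those given: tips 195 mm apart, tray 150x98, rack 218x192. I'll move above the handle now, which needs a +108° turn.

Call:
{"fn": "step_arm", "kwargs": {
  "targets": [
    [0,0,1,10,9,0,85],
    [0,0,1,12,10,0,85],
    [0,0,1,12,10,0,85],
    [0,0,1,12,10,0,85],
    [0,0,1,12,10,0,85],
    [0,0,1,12,10,0,85],
    [0,0,1,12,10,0,85],
    [0,0,1,12,10,0,85]
  ]
}}

```text
clock: 0.9
ee_pos: [0.2978, -0.4012, 0.2279]
ee_rot: [-0.003, 0.848, 0.53, -0.001]
wrist_force: [-0.1, -0.4, 0.5]
finger_gap: 0.992
```

Call:
{"fn": "step_arm", "kwargs": {
  "targets": [
    [0,0,1,12,10,0,85],
    [0,0,1,12,10,0,85],
    [0,0,1,12,10,0,85],
    [0,0,1,12,10,0,85],
    [0,0,1,12,10,0,85],
    [0,0,1,12,10,0,85],
    [0,0,1,12,10,0,85],
    [0,0,1,0,0,0,85]
  ]
}}

```text
clock: 1.7
ee_pos: [0.385, -0.3251, 0.2254]
ee_rot: [-0.006, 0.603, 0.798, -0.002]
wrist_force: [-0.4, 0.3, 0.0]
finger_gap: 0.999
```

```bash
cat > st.py <<'E'
from cell import *
import numpy as np
from scipy.spatial.transform import Rotation as R
s=read_state();q=s["ee_rot"];A=R.from_quat(q[[1,2,3,0]]).as_matrix()
print("t",round(s["clock"],2),"pos",(s["ee_pos"]*1000).round(1),"yaw_y",np.degrees(np.arctan2(A[1,1],A[0,1])).round(2),"zax",A[:,2].round(4),"gap",round(s["finger_gap"]*85.4,1),"F",s["wrist_force"].round(1),"v",abs(s["joint_vel"]).max().round(3))
E
python3 st.py
```

```text
t 1.7 pos [ 385.  -325.1  225.4] yaw_y 15.85 zax [-0.0112  0.0039 -0.9999] gap 85.3 F [-0.4  0.3  0. ] v 0.912
```

Call:
{"fn": "step_arm", "kwargs": {
  "targets": [
    [-0.02,-0.06,1,4,5,-5,85],
    [-0.02,-0.06,1,4,5,-10,85],
    [0,0,1,3,4,-10,85],
    [0,0,1,2,2,-10,85],
    [0,0,1,0,0,-10,85],
    [0,0,0,0,0,-8,85],
    [0,0,0,0,0,-5,85],
    [0,0,0,0,0,0,85]
  ]
}}

```text
clock: 2.5
ee_pos: [0.398, -0.3067, 0.1634]
ee_rot: [-0.002, 0.408, 0.913, 0.0]
wrist_force: [0.8, -0.4, -0.1]
finger_gap: 1.0
```

```bash
python3 st.py; python3 - <<'E'
from cell import *
import cv2
p,d=capture("scene");im=cv2.resize(p[110:240,100:270,::-1],None,fx=4.5,fy=4.5,interpolation=cv2.INTER_CUBIC);cv2.imwrite("pics/g1.png",im)
E
```

```text
t 2.5 pos [ 398.  -306.7  163.4] yaw_y 41.85 zax [-0.0029  0.0019 -1.    ] gap 85.4 F [ 0.8 -0.4 -0.1] v 0.02
```

View pics/g1.png

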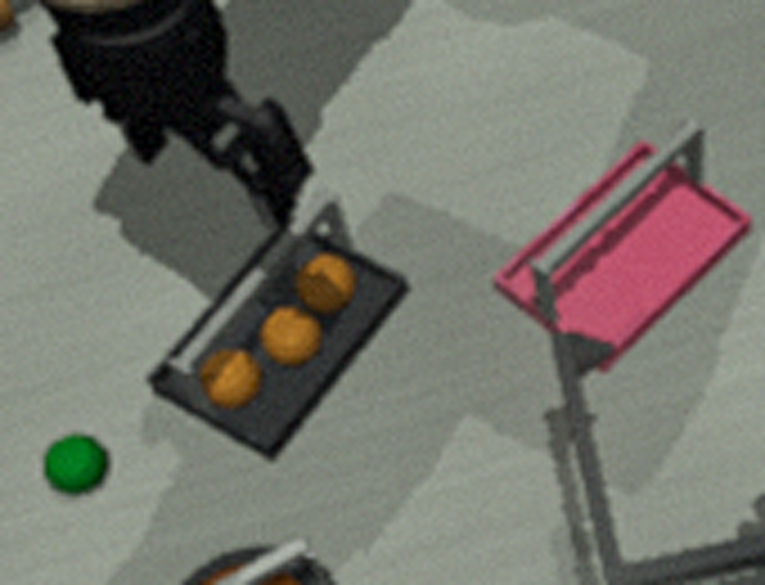

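The gripper hangs over the bar of the dark tray, with the near finger at (290,190) in the crop and the bar running from (180,365) to (330,215). I'll descend 109 mm with small corrections.

Call:
{"fn": "step_arm", "kwargs": {
  "targets": [
    [-0.02,-0.03,-0.1,0.5,-1,-10,85],
    [0,0,-0.1,0.5,-1,-17,85],
    [0,0,0,0,0,-20,85],
    [0,0,0,0,0,-20,85],
    [0,0,0,0,0,-18,85],
    [0,0,0,0,0,-14,85],
    [0,0,0,0,0,-8,85],
    [0,0,0,0,0,0,85]
  ]
}}

```text
clock: 3.35
ee_pos: [0.4002, -0.3109, 0.0525]
ee_rot: [0.003, 0.421, 0.907, -0.001]
wrist_force: [-0.9, 1.0, -0.5]
finger_gap: 0.996
```

```bash
python3 st.py
```

```text
t 3.35 pos [ 400.2 -310.9   52.5] yaw_y 40.23 zax [ 0.0047 -0.0048 -1.    ] gap 85.0 F [-0.9  1.  -0.5] v 0.007
```

Well placed, so I'll close with a firm grip.

Call:
{"fn": "step_arm", "kwargs": {
  "targets": [
    [0,0,0.1,-0.5,1,1,60],
    [0,0,0,0,0,0,40],
    [0,0,0,0,0,0,20],
    [0,0,0,0,0,0,0],
    [0,0,0,0,0,0,0],
    [0,0,0,0,0,0,0],
    [0,0,0,0,0,0,0],
    [0,0,0,0,0,0,0]
  ],
  "force": 80
}}

```text
clock: 4.15
ee_pos: [0.4011, -0.3112, 0.0561]
ee_rot: [0.005, 0.417, 0.909, -0.002]
wrist_force: [-0.2, 0.3, -0.8]
finger_gap: 0.098
```

```bash
python3 st.py
```

```text
t 4.15 pos [ 401.1 -311.2   56.1] yaw_y 40.73 zax [ 0.0079 -0.0079 -0.9999] gap 8.4 F [-0.2  0.3 -0.8] v 0.001
```

Call:
{"fn": "step_arm", "kwargs": {
  "targets": [
    [0,0,0,0,0,3,0],
    [0,0,0,0,0,5,0],
    [0,0,0,0,0,8,0],
    [0,0,0,0,0,10,0],
    [0,0,0,0,0,10,0],
    [0,0,0,0,0,8,0],
    [0,0,0,0,0,4,0],
    [0,0,0,0,0,0,0]
  ]
}}

```text
clock: 4.95
ee_pos: [0.4006, -0.3109, 0.1087]
ee_rot: [0.005, 0.417, 0.909, -0.002]
wrist_force: [-0.2, -0.1, -3.4]
finger_gap: 0.104
```

```bash
python3 st.py; python3 - <<'E'
from cell import *
import cv2
p,d=capture("scene");im=cv2.resize(p[110:240,100:270,::-1],None,fx=4.5,fy=4.5,interpolation=cv2.INTER_CUBIC);cv2.imwrite("pics/g2.png",im)
E
```

```text
t 4.95 pos [ 400.6 -310.9  108.7] yaw_y 40.72 zax [ 0.0074 -0.0077 -0.9999] gap 8.9 F [-0.2 -0.1 -3.4] v 0.004
```

View pics/g2.png

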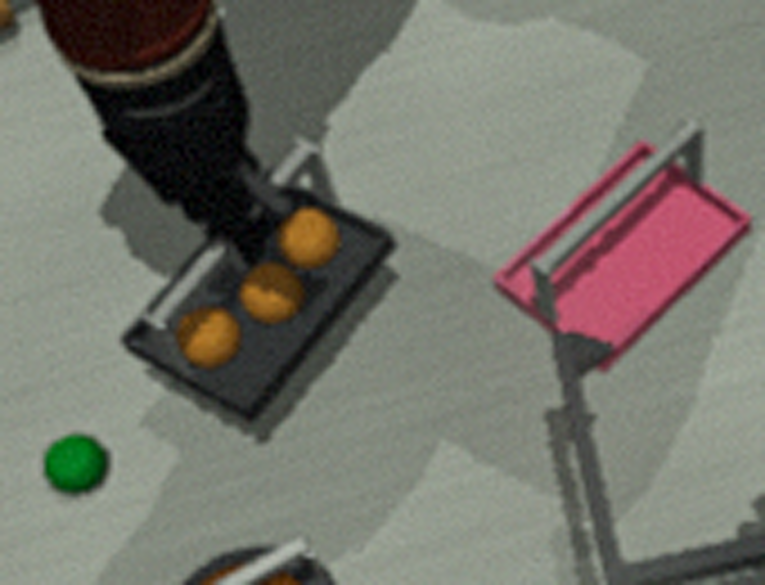

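The tray is lifted and level, with the three buns at (210,335), (272,290) and (310,238) in the crop. Next I'll raise it and carry it in front of the gauge.

Call:
{"fn": "step_arm", "kwargs": {
  "targets": [
    [0,0,-0.3,0,2,5,0],
    [0,0,-0.5,0,4,10,0],
    [0,0,-0.5,0,6,13,0],
    [0,0,-0.5,0,8,14,0],
    [0,0,-0.5,0,10,14,0],
    [0,0,-0.5,0,10,12,0],
    [0,0,-0.5,0,11,8,0],
    [0,0,-0.5,0,12,4,0]
  ]
}}

```text
clock: 5.8
ee_pos: [0.3983, -0.244, 0.1896]
ee_rot: [0.001, 0.571, 0.821, -0.001]
wrist_force: [0.6, 0.3, -4.1]
finger_gap: 0.096
```

```bash
python3 st.py
```

```text
t 5.8 pos [ 398.3 -244.   189.6] yaw_y 20.32 zax [ 8.0e-04 -3.8e-03 -1.0e+00] gap 8.2 F [ 0.6  0.3 -4.1] v 0.667
```

Call:
{"fn": "step_arm", "kwargs": {
  "targets": [
    [0,0,-0.4,0,14,1,0],
    [0,0,-0.4,0,15,1,0],
    [0,0,-0.4,0,15,1,0],
    [0,0,-0.4,0,15,1,0],
    [0,0,-0.4,0,15,0,0],
    [0,0,-0.4,0,15,0,0],
    [0,0,-0.4,0,15,0,0],
    [0,0,-0.4,0,15,0,0]
  ]
}}

```text
clock: 6.6
ee_pos: [0.3963, -0.1188, 0.1941]
ee_rot: [-0.0, 0.689, 0.725, -0.002]
wrist_force: [1.0, -0.5, -3.5]
finger_gap: 0.105
```

Call:
{"fn": "step_arm", "kwargs": {
  "targets": [
    [0,0,-0.4,0,15,0,0],
    [0,0,-0.4,0,15,0,0],
    [0,0,-0.4,0,15,0,0],
    [0,0,-0.3,0,14,0,0],
    [0,0,-0.2,0,12,0,0],
    [0,0,0,0,9,0,0],
    [0,0,0,0,5,0,0],
    [0,0,0,0,0,0,0]
  ]
}}

```text
clock: 7.4
ee_pos: [0.3936, -0.0273, 0.1938]
ee_rot: [-0.002, 0.745, 0.667, -0.002]
wrist_force: [-0.5, 0.3, -3.2]
finger_gap: 0.098
```

```bash
python3 st.py
```

```text
t 7.4 pos [393.6 -27.3 193.8] yaw_y -6.3 zax [-6.1e-03 -2.0e-04 -1.0e+00] gap 8.4 F [-0.5  0.3 -3.2] v 0.007
```

```bash
python3 - <<'E'
from cell import *
import cv2
p,d=capture("top");im=cv2.resize(p[90:270,165:325,::-1],None,fx=3.3,fy=3.3,interpolation=cv2.INTER_CUBIC);cv2.imwrite("pics/v1.png",cv2.convertScaleAbs(im,alpha=1.4))
p,d=capture("scene");im=cv2.resize(p[80:250,190:360,::-1],None,fx=3.5,fy=3.5,interpolation=cv2.INTER_CUBIC);cv2.imwrite("pics/v2.png",im)
E
```

```text
(no output)
```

View pics/v1.png

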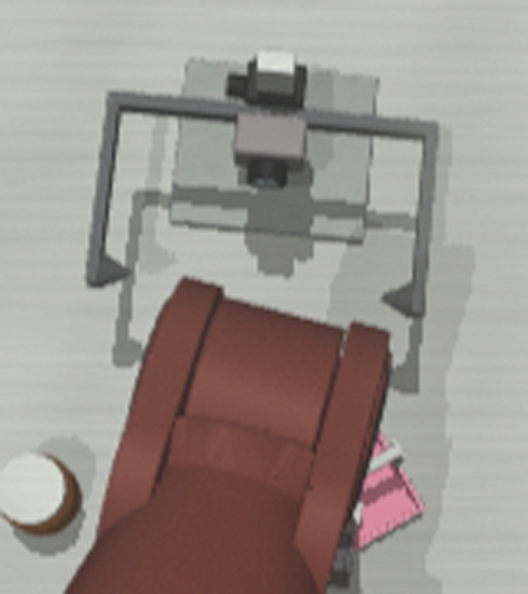

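View pics/v2.png

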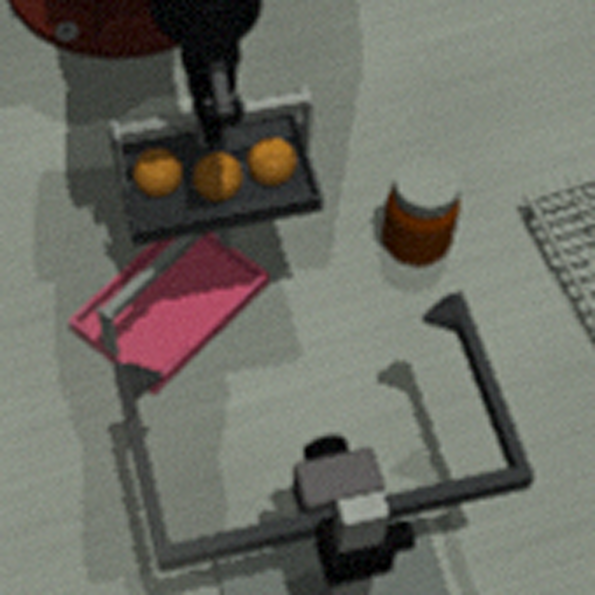

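The tray hangs level at (215,180) in the scene crop with all three buns in it. The gauge opening is free between the cones at (140,380) and (445,310). Moving in.

Call:
{"fn": "step_arm", "kwargs": {
  "targets": [
    [0,0,0.1,4,2,0,0],
    [0,0,0.1,8,2,-1,0],
    [0,0,0,11,2,-2,0],
    [0,0,0,13,1,-2,0],
    [0,0,0,14,0,-1,0],
    [0,0,0,13,0,0,0],
    [0,0,0,12,0,0,0],
    [0,0,0,10,0,0,0]
  ]
}}

```text
clock: 8.3
ee_pos: [0.4874, -0.0214, 0.1859]
ee_rot: [-0.001, 0.739, 0.673, -0.002]
wrist_force: [0.4, -0.6, -3.5]
finger_gap: 0.099
```

```bash
python3 st.py
```

```text
t 8.3 pos [487.4 -21.4 185.9] yaw_y -5.36 zax [-5.2e-03 -9.0e-04 -1.0e+00] gap 8.5 F [ 0.4 -0.6 -3.5] v 0.273
```

Call:
{"fn": "step_arm", "kwargs": {
  "targets": [
    [0,0,0,10,0,0,0],
    [0,0,0,11,0,0,0],
    [0,0,0,12,0,0,0],
    [0,0,0,12,0,0,0],
    [0,0,0,11,0,0,0],
    [0,0,0,9,0,0,0],
    [0,0,0,6,0,0,0],
    [0,0,0,2,0,0,0]
  ]
}}

```text
clock: 9.1
ee_pos: [0.5681, -0.0211, 0.1834]
ee_rot: [-0.002, 0.739, 0.673, -0.003]
wrist_force: [0.0, 0.1, -3.9]
finger_gap: 0.097
```

```bash
python3 st.py; python3 - <<'E'
from cell import *
import cv2
p,d=capture("scene");im=cv2.resize(p[80:250,190:360,::-1],None,fx=3.5,fy=3.5,interpolation=cv2.INTER_CUBIC);cv2.imwrite("pics/v3.png",im)
p,d=capture("top");im=cv2.resize(p[90:270,165:325,::-1],None,fx=3.3,fy=3.3,interpolation=cv2.INTER_CUBIC);cv2.imwrite("pics/v4.png",cv2.convertScaleAbs(im,alpha=1.4))
E
```

```text
t 9.1 pos [568.1 -21.1 183.4] yaw_y -5.35 zax [-7.2e-03 -5.0e-04 -1.0e+00] gap 8.3 F [ 0.   0.1 -3.9] v 0.061
```

View pics/v3.png

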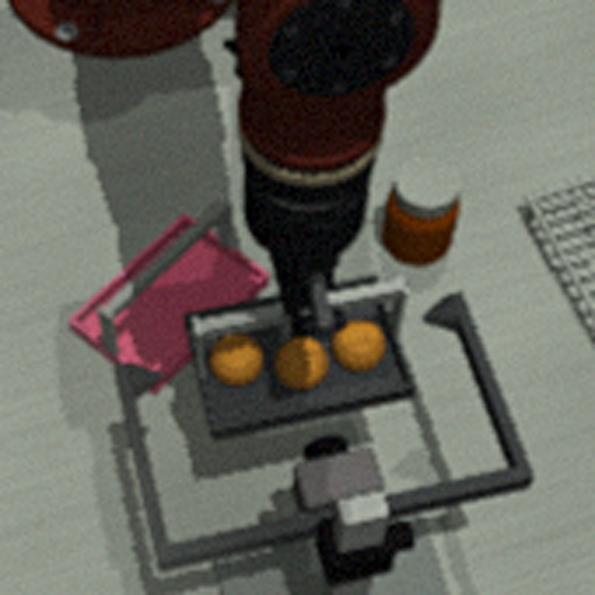

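View pics/v4.png

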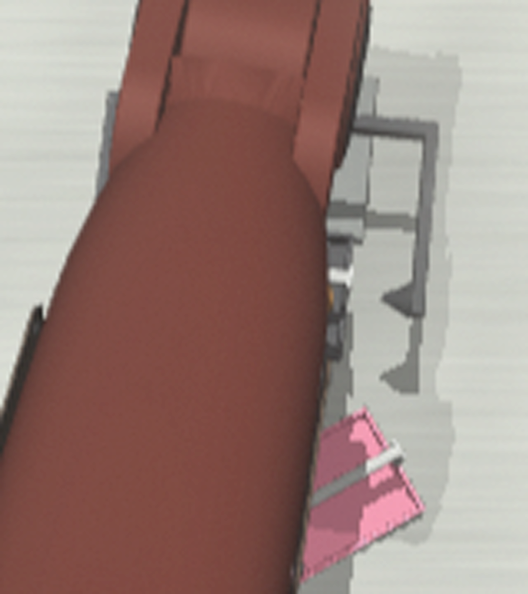

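The tray sits between the cones. In the crop its front rim corners are at (212,437) and (412,390), and the cone tips are at (163,378) and (423,316). I'll compare those corners with where the target pose projects.

```bash
python3 - <<'E'
from h import *
c=np.array([.567,-.0215,.148]);t=np.radians(84.8);y=np.array([np.cos(t),np.sin(t),0]);x=np.array([y[1],-y[0],0])
for z in(0,-.005,-.010):
  for sy in(-1,1):
    for sx in (1,-1): print(z,sy,sx,((proj("scene",c+[0,0,z]+sx*.05*x+sy*.075*y)-[190,80])*3.5).round(1))
# triangulate by front corners at unknown z: separation -> z
a,b=(250.6,204.9),(307.7,191.4)
for z in(.13,.14,.145,.15,.16):
    A,B=atz("scene",*a,z),atz("scene",*b,z);m=(A+B)/2-.05*x;print(z,np.linalg.norm(A-B).round(4),m.round(4),np.degrees(np.arctan2(*(B-A)[1::-1])).round(1))
E
```

```text
0 -1 1 [206.3 426.3]
0 -1 -1 [176.6 309.6]
0 1 1 [410.7 382.9]
0 1 -1 [371.3 270.1]
-0.005 -1 1 [206.5 429.6]
-0.005 -1 -1 [176.9 313.2]
-0.005 1 1 [409.9 386.3]
-0.005 1 -1 [370.8 273.8]
-0.01 -1 1 [206.7 432.8]
-0.01 -1 -1 [177.2 316.7]
-0.01 1 1 [409.1 389.7]
-0.01 1 -1 [370.2 277.5]
0.13 0.1505 [ 0.5659 -0.0174  0.13  ] 86.2
0.14 0.1487 [ 0.5707 -0.0197  0.14  ] 86.2
0.145 0.1477 [ 0.573  -0.0209  0.145 ] 86.2
0.15 0.1468 [ 0.5754 -0.022   0.15  ] 86.2
0.16 0.145 [ 0.5802 -0.0243  0.16  ] 86.2
```

It agrees within a few mm. I'll trim x by -3 mm and z by +3 mm, then hold.

Call:
{"fn": "step_arm", "kwargs": {
  "targets": [
    [0,0,0,-1.5,0,1.5,0],
    [0,0,0,-1.5,0,1.5,0],
    [0,0,0,0,0,0,0],
    [0,0,0,0,0,0,0],
    [0,0,0,0,0,0,0],
    [0,0,0,0,0,0,0],
    [0,0,0,0,0,0,0],
    [0,0,0,0,0,0,0]
  ]
}}

```text
clock: 10.0
ee_pos: [0.5629, -0.021, 0.1873]
ee_rot: [-0.002, 0.739, 0.673, -0.003]
wrist_force: [-0.6, -0.0, -3.5]
finger_gap: 0.099
```

Call:
{"fn": "step_arm", "kwargs": {
  "targets": [
    [0,0,0,0,0,0,0],
    [0,0,0,0,0,0,0],
    [0,0,0,0,0,0,0],
    [0,0,0,0,0,0,0],
    [0,0,0,0,0,0,0],
    [0,0,0,0,0,0,0],
    [0,0,0,0,0,0,0],
    [0,0,0,0,0,0,0]
  ]
}}

```text
clock: 10.8
ee_pos: [0.5629, -0.021, 0.1872]
ee_rot: [-0.002, 0.739, 0.673, -0.003]
wrist_force: [-0.4, 0.6, -3.1]
finger_gap: 0.099
```

Call:
{"fn": "step_arm", "kwargs": {
  "targets": [
    [0,0,0,0,0,0,0],
    [0,0,0,0,0,0,0],
    [0,0,0,0,0,0,0],
    [0,0,0,0,0,0,0],
    [0,0,0,0,0,0,0],
    [0,0,0,0,0,0,0],
    [0,0,0,0,0,0,0],
    [0,0,0,0,0,0,0]
  ]
}}

```text
clock: 11.6
ee_pos: [0.5629, -0.021, 0.1871]
ee_rot: [-0.003, 0.739, 0.673, -0.003]
wrist_force: [0.3, 1.2, -3.0]
finger_gap: 0.101
```

Call:
{"fn": "step_arm", "kwargs": {
  "targets": [
    [0,0,0,0,0,0,0],
    [0,0,0,0,0,0,0],
    [0,0,0,0,0,0,0],
    [0,0,0,0,0,0,0],
    [0,0,0,0,0,0,0],
    [0,0,0,0,0,0,0],
    [0,0,0,0,0,0,0],
    [0,0,0,0,0,0,0]
  ]
}}

```text
clock: 12.4
ee_pos: [0.5629, -0.021, 0.1872]
ee_rot: [-0.002, 0.739, 0.673, -0.003]
wrist_force: [-0.7, 0.4, -4.3]
finger_gap: 0.095
```

```bash
python3 st.py
```

```text
t 12.4 pos [562.9 -21.  187.2] yaw_y -5.37 zax [-7.9e-03 -5.0e-04 -1.0e+00] gap 8.1 F [-0.7  0.4 -4.3] v 0.002
```

Held for over 2.4 s without moving. Now backing out along -x.

Call:
{"fn": "step_arm", "kwargs": {
  "targets": [
    [0,0,0,-4,0,0,0],
    [0,0,0,-8,0,0,0],
    [0,0,0,-11,0,0,0],
    [0,0,0,-13,0,0,0],
    [0,0,0,-14,0,0,0],
    [0,0,0,-14,0,0,0],
    [0,0,0,-14,0,0,0],
    [0,0,0,-14,0,0,0]
  ]
}}

```text
clock: 13.2
ee_pos: [0.4646, -0.0208, 0.1868]
ee_rot: [-0.003, 0.739, 0.673, -0.003]
wrist_force: [0.0, -0.3, -3.4]
finger_gap: 0.101
```

```bash
python3 st.py
```

```text
t 13.2 pos [464.6 -20.8 186.8] yaw_y -5.35 zax [-8.3e-03 -6.0e-04 -1.0e+00] gap 8.6 F [ 0.  -0.3 -3.4] v 0.371
```

Call:
{"fn": "step_arm", "kwargs": {
  "targets": [
    [0,0,0,-14,0,0,0],
    [0,0,0,-14,0,0,0],
    [0,0,0,-13,1,2,0],
    [0,0,0,-10,3,3,0],
    [0,0,0,-6,6,3,0],
    [0,0,0,-3,9,3,0],
    [0,0,0,0,11,2,0],
    [0,0,0,0,13,1,0]
  ]
}}

```text
clock: 14.0
ee_pos: [0.398, 0.025, 0.2029]
ee_rot: [-0.002, 0.74, 0.672, -0.003]
wrist_force: [-0.2, -0.3, -4.1]
finger_gap: 0.096
```

```bash
python3 st.py
```

```text
t 14.0 pos [398.   25.  202.9] yaw_y -5.5 zax [-6.6e-03 -7.0e-04 -1.0e+00] gap 8.2 F [-0.2 -0.3 -4.1] v 0.355
```

Call:
{"fn": "step_arm", "kwargs": {
  "targets": [
    [0,0,0,0,15,0,0],
    [0,0,0,0,15,0,0],
    [0,0,0,0,15,0,0],
    [0,0,0,0,15,0,0],
    [0,0,0,0,15,0,0],
    [0,0,0,0,15,0,0],
    [0,0,0,1,15,0,0],
    [0,0,0,1,15,0,0]
  ]
}}

```text
clock: 14.8
ee_pos: [0.4029, 0.1578, 0.2046]
ee_rot: [-0.001, 0.739, 0.674, -0.0]
wrist_force: [0.5, -0.3, -3.9]
finger_gap: 0.099
```

Call:
{"fn": "step_arm", "kwargs": {
  "targets": [
    [0,0,0,2,15,0,0],
    [0,0,0,3,15,0,0],
    [0,0,0,5,15,0,0],
    [0,0,0,7,15,0,0],
    [0,0,0,9,15,0,0],
    [0,0,0,10,15,0,0],
    [0,0,0,10,15,0,0],
    [0,0,0,11,15,0,0]
  ]
}}

```text
clock: 15.6
ee_pos: [0.4599, 0.2934, 0.2047]
ee_rot: [-0.002, 0.736, 0.677, 0.001]
wrist_force: [0.5, -0.8, -3.2]
finger_gap: 0.099
```

```bash
python3 st.py
```

```text
t 15.6 pos [459.9 293.4 204.7] yaw_y -4.85 zax [-0.0016  0.0034 -1.    ] gap 8.5 F [ 0.5 -0.8 -3.2] v 0.498
```

Call:
{"fn": "step_arm", "kwargs": {
  "targets": [
    [0,0,0,11,13,0,0],
    [0,0,0,11,12,-3,0],
    [0,0,0,10,11,-6,0],
    [0,0,0,9,9,-9,0],
    [0,0,0,7,7,-10,0],
    [0,0,0,5,4,-10,0],
    [0,0,0,2,0,-8,0],
    [0,0,0,0,0,-4,0]
  ]
}}

```text
clock: 16.4
ee_pos: [0.5158, 0.3625, 0.1502]
ee_rot: [-0.002, 0.734, 0.679, 0.001]
wrist_force: [-0.6, 0.4, -3.9]
finger_gap: 0.1
```

```bash
python3 st.py; python3 - <<'E'
from cell import *
import cv2
p,d=capture("scene");im=cv2.resize(p[60:240,290:470,::-1],None,fx=3.3,fy=3.3,interpolation=cv2.INTER_CUBIC);cv2.imwrite("pics/r1.png",im)
E
```

```text
t 16.4 pos [515.8 362.5 150.2] yaw_y -4.47 zax [-0.0017  0.005  -1.    ] gap 8.5 F [-0.6  0.4 -3.9] v 0.092
```

View pics/r1.png

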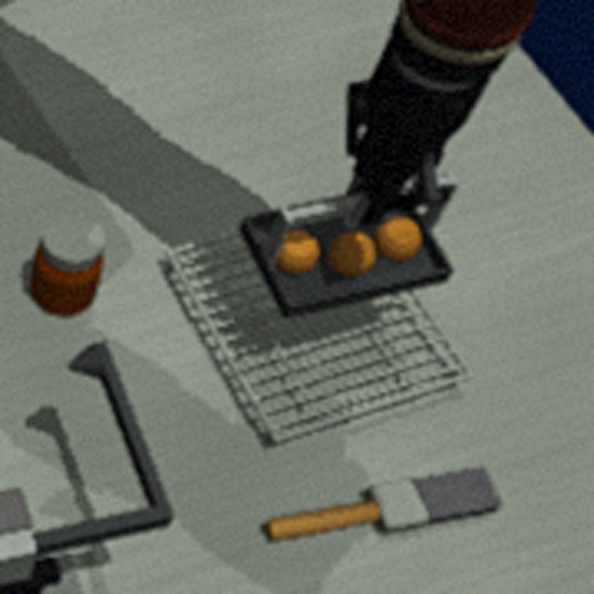

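The tray is above the rack with all three buns in it; it will settle about 60 mm down. I'll level it slightly (-0.18 units about x) and descend.

Call:
{"fn": "step_arm", "kwargs": {
  "targets": [
    [-0.09,0,0,2,-1,-5,0],
    [-0.09,0,0,2,-1,-8,0],
    [0,0,0,1,0,-10,0],
    [0,0,0,0,0,-10,0],
    [0,0,0,0,0,-8,0],
    [0,0,0,0,0,-6,0],
    [0,0,0,0,0,-4,0],
    [0,0,0,0,0,-1,0]
  ]
}}

```text
clock: 17.25
ee_pos: [0.5203, 0.3588, 0.0938]
ee_rot: [0.004, 0.735, 0.678, -0.005]
wrist_force: [0.3, -0.1, -4.0]
finger_gap: 0.1
```

```bash
python3 st.py
```

```text
t 17.25 pos [520.3 358.8  93.8] yaw_y -4.56 zax [-0.0025 -0.0125 -0.9999] gap 8.5 F [ 0.3 -0.1 -4. ] v 0.023
```

Call:
{"fn": "step_arm", "kwargs": {
  "targets": [
    [0,0,0,0,0,-2,0],
    [0,0,0,0,0,-2,0],
    [0,0,0,0,0,-2,0],
    [0,0,0,0,0,-2,0],
    [0,0,0,0,0,-1,0],
    [0,0,0,0,0,-1,0],
    [0,0,0,0,0,0,0],
    [0,0,0,0,0,0,0]
  ]
}}

```text
clock: 18.05
ee_pos: [0.5209, 0.3593, 0.084]
ee_rot: [0.004, 0.735, 0.678, -0.004]
wrist_force: [-0.4, 0.6, -2.5]
finger_gap: 0.098
```

```bash
python3 st.py
```

```text
t 18.05 pos [520.9 359.3  84. ] yaw_y -4.55 zax [-8.000e-04 -1.160e-02 -9.999e-01] gap 8.4 F [-0.4  0.6 -2.5] v 0.001
```

Still about 2-3 mm above the rack, and the load is just starting to come off. Lowering in 1 mm steps.

Call:
{"fn": "step_arm", "kwargs": {
  "targets": [
    [0,0,0,0,0,-1,0],
    [0,0,0,0,0,-1,0],
    [0,0,0,0,0,-1,0],
    [0,0,0,0,0,-1,0],
    [0,0,0,0,0,0,0],
    [0,0,0,0,0,0,0],
    [0,0,0,0,0,0,0],
    [0,0,0,0,0,0,0]
  ]
}}

```text
clock: 18.85
ee_pos: [0.5213, 0.3594, 0.0811]
ee_rot: [0.004, 0.735, 0.678, -0.004]
wrist_force: [-0.2, -0.8, -3.1]
finger_gap: 0.099
```

```bash
python3 st.py; python3 - <<'E'
from cell import *
import cv2
p,d=capture("scene");im=cv2.resize(p[90:220,310:450,::-1],None,fx=4.5,fy=4.5,interpolation=cv2.INTER_CUBIC);cv2.imwrite("pics/r2.png",im)
E
```

```text
t 18.85 pos [521.3 359.4  81.1] yaw_y -4.55 zax [ 6.000e-04 -1.100e-02 -9.999e-01] gap 8.5 F [-0.2 -0.8 -3.1] v 0.002
```

View pics/r2.png

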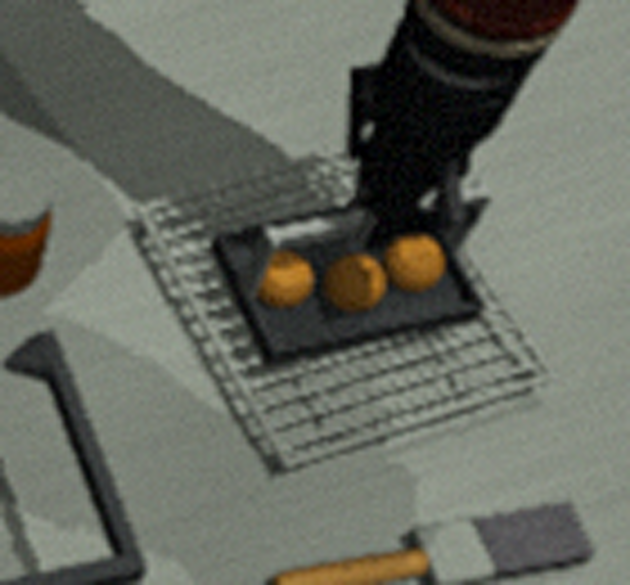

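The tray is central over the rack at about (345,290) in the crop, and the force reading still shows it carrying the load. Continuing down.

Call:
{"fn": "step_arm", "kwargs": {
  "targets": [
    [0,0,0,0,0,-1,0],
    [0,0,0,0,0,-1,0],
    [0,0,0,0,0,-1,0],
    [0,0,0,0,0,0,0],
    [0,0,0,0,0,0,0],
    [0,0,0,0,0,0,0],
    [0,0,0,0,0,0,0],
    [0,0,0,0,0,0,0]
  ]
}}

```text
clock: 19.7
ee_pos: [0.5216, 0.3595, 0.0811]
ee_rot: [0.005, 0.735, 0.678, -0.003]
wrist_force: [-0.7, -1.1, 0.0]
finger_gap: 0.097
```

```bash
python3 st.py
```

```text
t 19.7 pos [521.6 359.5  81.1] yaw_y -4.55 zax [ 0.0022 -0.0104 -0.9999] gap 8.3 F [-0.7 -1.1  0. ] v 0.002
```

Call:
{"fn": "step_arm", "kwargs": {
  "targets": [
    [0,0,0,0,0,-1,0],
    [0,0,0,0,0,-1,0],
    [0,0,0,0,0,0,0],
    [0,0,0,0,0,0,0],
    [0,0,0,0,0,0,0],
    [0,0,0,0,0,0,0],
    [0,0,0,0,0,0,0],
    [0,0,0,0,0,0,0]
  ]
}}

```text
clock: 20.5
ee_pos: [0.5219, 0.3596, 0.0811]
ee_rot: [0.005, 0.735, 0.678, -0.002]
wrist_force: [-0.3, -0.3, 0.7]
finger_gap: 0.098
```

```bash
python3 st.py
```

```text
t 20.5 pos [521.9 359.6  81.1] yaw_y -4.55 zax [ 0.0033 -0.01   -0.9999] gap 8.4 F [-0.3 -0.3  0.7] v 0.001
```

It is down: TCP z of 81.1 mm is the 56 mm grasp height plus the 25 mm rack, and the load is off the wrist. Releasing, then going straight up.

Call:
{"fn": "step_arm", "kwargs": {
  "targets": [
    [0,0,0,0,0,0,15],
    [0,0,0,0,0,0,25],
    [0,0,0,0,0,0,40],
    [0,0,0,0,0,0,60],
    [0,0,0,0,0,0,75],
    [0,0,0,0,0,0,75],
    [0,0,0,0,0,0,75],
    [0,0,0,0,0,0,75]
  ]
}}

```text
clock: 21.3
ee_pos: [0.5225, 0.36, 0.0816]
ee_rot: [0.005, 0.735, 0.679, -0.001]
wrist_force: [0.3, 0.7, 0.2]
finger_gap: 0.88
```

```bash
python3 st.py
```

```text
t 21.3 pos [522.5 360.   81.6] yaw_y -4.54 zax [ 0.0047 -0.0092 -0.9999] gap 75.1 F [0.3 0.7 0.2] v 0.002
```

Call:
{"fn": "step_arm", "kwargs": {
  "targets": [
    [0,0,0,0,0,6,75],
    [0,0,0,0,0,12,75],
    [0,0,0,0,0,18,75],
    [0,0,0,0,0,20,75],
    [0,0,0,0,0,20,75],
    [0,0,0,0,0,20,75],
    [0,0,0,0,0,10,75],
    [0,0,0,0,0,0,75]
  ]
}}

```text
clock: 22.1
ee_pos: [0.5225, 0.3601, 0.1975]
ee_rot: [0.005, 0.735, 0.679, 0.0]
wrist_force: [0.5, -0.6, -0.2]
finger_gap: 0.876
```

```bash
python3 st.py; python3 - <<'E'
from cell import *
import cv2
p,d=capture("scene");im=cv2.resize(p[90:220,310:450,::-1],None,fx=4.5,fy=4.5,interpolation=cv2.INTER_CUBIC);cv2.imwrite("pics/r3.png",im)
E
```

```text
t 22.1 pos [522.5 360.1 197.5] yaw_y -4.54 zax [ 0.0074 -0.0076 -0.9999] gap 74.8 F [ 0.5 -0.6 -0.2] v 0.007
```

View pics/r3.png

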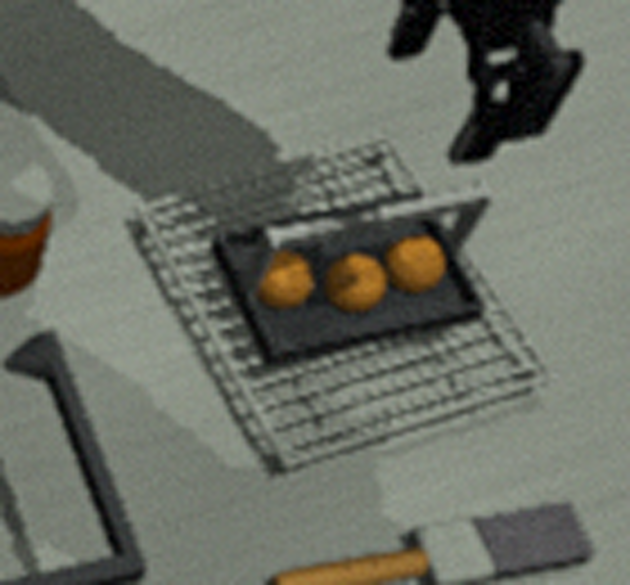

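The tray stands flat on the rack with three buns at (287,280), (357,283) and (416,264), and the gripper is clear above it. I'll check the centre from the front corners (270,358) and (480,308), then hand in.

```bash
python3 - <<'E'
from h import *
A,B=[atz("scene",310+u/4.5,90+v/4.5,.043) for u,v in((270,358),(480,308))]
d=(B-A)/np.linalg.norm(B-A);n=np.array([d[1],-d[0],0]);print(np.linalg.norm(A-B),(A+B)/2-.05*n)
from cell import sign_off
print(sign_off())
E
```

```text
0.14807522554760721 [0.52508303 0.35699966 0.043     ]
the job is handed in; nothing more can be done
None
```

I gripped the dark three-bun tray by its bar, showed it at the gauge and set it down on the wire rack. The job is handed in, at about 22 s of the 64 s allowed.

- **At the gauge:** I held the tray still for more than 2.4 s. By the arm's pose it was about 4 mm from the measured pointer midpoint on plan, with its rim about 1–2 mm from pointer height and its yaw within 0.2°. A check from the image before the final trim put the tray about 6 mm too far towards the camera. I moved it back by about 5 mm and did not repeat the image check.
- **On the rack:** I let go only after the load had come off the wrist, with the tool at 81.1 mm, which matches the tray resting on the 25 mm rack. The last picture shows the tray standing flat with all three buns in it and the gripper clear above. Its measured centre is (0.525, 0.357), about 4 mm from the rack centre at (0.521, 0.359).
- **Other objects:** The wrist force never showed contact with the gauge. The jar and brush look unmoved in the later pictures. The round tray was not rechecked after the lift, but the arm never went near it.

No check failed.

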